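# Pin the stop and hold a specimen chuck in the corner of a registration jig

### The arm

A 7-joint arm with a two-finger parallel gripper is mounted at the origin on the work surface. World frame = base frame: x ahead of the robot, y to its left, z up, the work surface at z = 0. Lengths are in mm, angles in rad, forces in N, time in s.
With the tool pointing down it reaches from about 400 to 875 mm from the base axis. Payload 4.4 kg.
Tool frame: the origin (TCP) lies at the very end of the fingers, on their centre line; the grasp point (between the pads) lies 19 mm behind it; y points along the fingers, x is the direction in which the jaws open and shut, and the axes are right-handed (so a half turn about y gives the same grasp; the last joint's range is limited). The gripper opens to 85 mm and grips with 20 to 120 N. Pads are 22 mm wide; open, the fingers measure 114 mm over their backs; the gripper's body (76 mm by 85 mm) begins 54 mm behind the grasp point. The pads swing forward as they close: fully open they stand 13 mm farther back than shut.
Start: joints at [-1.204, 0.628, 0.038, 1.517, -0.027, 0.996, -0.02], TCP at [272.598, 590.092, 231.313] pointing down, gripper open.
Joint ranges: [-3.06, 3.06], [-0.37, 2.12], [-1.25, 1.32], [0.18, 2.47], [-1.1, 4.24], [0.23, 1.98], [-2.94, 2.94]. Speed limits (rad/s): [2.57, 2.57, 3.14, 3.14, 3.14, 3.14, 3.14].

### API

Orientations are given as [roll, pitch, yaw] about the fixed x, y, z axes, in that order (R = Rz(yaw) Ry(pitch) Rx(roll)).
In Python, from cell import readout, eyes, finish_job gives the robot as it stands. The module is installed in compiled form; this text tells all that it offers.
- The arm moves only by the tool apply_moves, never from a script. Its argument "commands" is a list that holds one entry, the list of rows, each a list of 6 numbers: the shift along the tool's x, y, z in units of 0.04 m (1.0 is 0.04 m), then the turn, a rotation vector about the tool's x, y, z in units of 5 degrees (1.0 is 5 degrees). A call has 1 to 8 rows; each row shifts and turns the pose as measured when the row begins, along the tool's axes as they then stand; what a row does not reach is not made up. A row lasts 1/12 s, in which the tool goes at most 41.7 mm and 7.16 degrees, less where a joint would pass 70% of its speed; a pose out of reach is approached as far as the arm can. A call with a number of a shift or a turn outside -1 to 1 is refused whole. A call with a gripper value outside its range is refused whole. "claw" is the finger opening in mm, from 0 to 85.4, set as the call begins (left out, the last holds). The fingers move at their own pace and stop on an object; the grip force is fixed at half the most. Time passes only in rows, so rows that do not move let the fingers close. It gives the time, the measured TCP pose, the force and the opening at its end, in the units of the state.
- readout.read_state(): the state, without advancing time (a new reading comes with each control period).
- eyes.get_image(name): name is "side" or "top" or "wrist"; returns a dict with "image" (480x640x3 uint8, red, green, blue), "mtx" (3x3 intrinsics, pixels), "rvec" (rotation vector, rad) and "tvec" (3), from world to camera coordinates, as OpenCV has them. Camera axes: x right, y down, z forward; pixel columns grow to the right and rows downward; lengths in mm; the calibration is good to about 2 mm. A picture is of the moment at which its call begins. There is no depth.
- finish_job(): hands the job in, once; it reports no verdict.
The state is a dict: "clock": time; "qpos": joint angles; "qd": joint speeds; "tau": joint torques, N m; "eef_pos": TCP position; "tool_rot": TCP orientation; "force": force on the tool from outside, world axes, zero at the start; "torque": the same for the moment, N m; "width": finger opening in mm.
Only numpy, scipy, OpenCV 4.12 (cv2) and the standard library are available. Lean on these libraries where they do the work, as an engineer would, in place of code of your own. Each camera call takes 0.05 s, during which the arm holds its last target. There are 200 camera calls.

### The job

On the registration jig, lock the hinged side stop by putting the loose steel pin fully home through the stop and the base plate, and let go of it. Then set the specimen chuck flat on the jig with its long side along the hinged stop, and press it gently but firmly into the corner so that it bears on both stops at once. Finish while still holding it pressed there; leave the pin in and everything else on the bench where it stands.

Things in the scene. Friction and masses are not known exactly. Their poses are not given: they have to be found in the camera images.
- jig: Registration jig fixed to the bench: aluminium base plate 190 x 160 x 24 mm, with two dark steel stops on top. Origin under its middle; x along the 190 mm side, y along the 160 mm side, z up. The stops stand 14 mm above the plate (their tops at z = 38 mm). They form an inner corner that opens towards -x and -y of the jig.
- end_stop: The fixed end stop of the jig: a dark bar across the +x end; its flat face towards -x lies at jig x = 50 mm and runs from jig y = -55 to 30 mm. Its frame is the jig's frame.
- swing_stop: The hinged side stop: dark bar 171 x 24 x 14 mm along the jig's x axis on the +y side, its flat face towards -y at jig y = 35 mm, running from jig x = -83 to 88 mm. It pivots about an upright hinge at its +x end (jig x 75, y 47 mm; the origin of this frame). It starts square, its hole over that of the plate, but until pinned a push of a few N swings it away outwards.
- stop_hinge (a joint): Angle of the hinged stop: 0 square (its start, and its inner limit), growing as it swings outwards (away from the corner), to 1.2 rad; stays where it is left.
- pin_hole (a point): Middle of the mouth of the pin hole on the top face of the hinged stop, at jig (-70, 47, 38.5) mm. The hole is 12.5 mm wide, goes through the 14 mm stop and on through the 24 mm base plate below. Axes as the jig.
- corner (a point): The inner corner of the two stops at the level of the base plate's top, at jig (50, 35, 24) mm; axes as the jig: the end stop's face is towards +x, the hinged stop's face towards +y. A seated chuck has its middle 32 mm towards -x and 25 mm towards -y from here.
- stand: Grey plastic pin stand 64 x 64 x 40 mm, fixed to the bench; the pin stands upright in its middle hole, 36 mm deep, collar resting on the top, tip 6 mm above the bench. Origin under its middle.
- pin_head (a point): Middle of the flat-sided steel head of the loose pin (24 mm along its x, 14 mm along its y, 36 mm tall; grip it across the 14 mm), 56 mm above the tip along the pin. Pin: steel shank 10 mm across and 34 mm long with a tapered foot, then a collar 20 mm across and 4 mm thick, then the head reaching from 38 to 74 mm above the tip. z along the pin, towards the head. Weighs 60 g.
- pin_tip (a point): The lower end of the pin. Fully home (collar resting on the hinged stop) it is 34 mm below the hole's mouth, 4.5 mm above the bench.
- chuck_grip (a point): Grip point in the middle of the specimen block of the specimen chuck, 39 mm above the chuck's underside. Chuck: aluminium base 64 (x) x 50 (y) x 20 mm, and on its middle an upright beige resin block 40 (x) x 24 (y) x 34 mm, from 20 to 54 mm above the underside, to be gripped across its 24 mm. x along the long side; the same after a half turn. The base is smooth and slides easily (friction about 0.2). Weighs about 0.17 to 0.34 kg; starts standing on the bench.
- objective: Bystander: microscope objective, round, 32 mm across, 46 high, standing on the bench; origin under its middle.
- slide_box: Bystander: closed white slide box 100 x 85 x 30 mm; origin under its middle.
- dropper: Bystander: small amber bottle, 32 mm across, 75 high; origin under its middle.
- dish: Bystander: open glass dish, 90 mm across, 15 high; origin under its middle.
- driver: Bystander: screwdriver 150 mm long, lying on the bench; origin under its middle.
- tissue_pack: Bystander: flat white pack 110 x 75 x 28 mm; origin under its middle.
- jar: Bystander: glass jar, 52 mm across, 60 high; origin under its middle.
Mind the look-alikes: they are no part of the job. What is shaped like the part that bears chuck_grip but red or turquoise is not meant.

How it is judged:
By the outcome, as a careful person would: the job done as asked, in the order asked, and still so for the second after the job is handed in, while the arm keeps its last pose, push and grip.
It also fails if it takes over 64 s, if anything falls off the work surface, if the arm or the gripper's body presses on something with over 40 N, if the wrist force passes 120 N, or if a joint passes its speed limit or range.

## Working session

There is one attempt and no reset: what is moved stays moved. The work goes in short steps, Python scripts to look and compute and a tool call to move; the robot and the scene stay as the last step left them, time stands still between calls to the robot, and variables do not carry over. Pictures are saved under pics/ and viewed, about 8 in all and at most 12, crops included, and the job is handed in when it is done.

Besides the shell and the picture viewer there is one more tool, called after "Emit:" by a JSON object that holds its "fn" and its "kwargs". apply_moves: Moves the arm, as the interface text tells. Shifts and turns lie within -1 to 1; 1 stands for 0.04 m of shift or 5 degrees of turn. Its arguments: {"type":"object","properties":{"commands":{"type":"array"},"claw":{"type":"number"}},"required":["commands"]}

```bash
mkdir -p pics; cat > h.py <<'E'
import numpy as np, cv2
from scipy.spatial.transform import Rotation as R
from cell import readout, eyes, finish_job
def cam(n,save=None):
    d=eyes.get_image(n); 
    if save: cv2.imwrite('pics/'+save,cv2.cvtColor(d['image'],cv2.COLOR_RGB2BGR)); np.savez('pics/'+save[:-4],**d)
    return d
def ray(d,uv):
    uv=np.array(uv,float).reshape(-1,2); M=cv2.Rodrigues(np.array(d['rvec'],float))[0]; t=np.array(d['tvec'],float).ravel()
    r=np.c_[uv,np.ones(len(uv))]@np.linalg.inv(d['mtx']).T@M
    return -M.T@t, r
def plane(d,uv,z):
    c,r=ray(d,uv); return c+r*((z-c[2])/r[:,2])[:,None]
def proj(d,p): return cv2.projectPoints(np.array(p,float).reshape(-1,1,3),np.array(d['rvec'],float),np.array(d['tvec'],float),d['mtx'],None)[0].reshape(-1,2)
def go(p,Rt=None):
    "shift in tool units to world TCP p"
    s=readout.read_state(); Rn=rot(s); 
    print('shift units',np.round(Rn.T@(np.array(p)-s['eef_pos'])/40,2), 'turn units',None if Rt is None else np.round(np.degrees((Rt_rel(Rn,Rt)))/5,2))
def Rt_rel(Rn,Rt): return R.from_matrix(Rn.T@Rt).as_rotvec()
def rot(s): return R.from_euler('xyz',s['tool_rot']).as_matrix()
E
python3 - <<'E'
from h import *
s=readout.read_state(); print(s); print(rot(s).round(3))
a=cam('top','top0.png'); cam('side','side0.png'); print(a['mtx'],a['rvec'],a['tvec'])
E
```

```text
{'clock': 0.0, 'qpos': array([-1.20381254,  0.62935028,  0.03842953,  1.5184065 , -0.02700206,
        0.9962687 , -0.0200098 ]), 'qd': array([-0.00125885,  0.00025658,  0.00026296, -0.00195848,  0.0005311 ,
        0.00121002, -0.00113651]), 'tau': array([-5.73071757e-04, -5.63415670e+01,  1.22604780e+00, -1.93440789e+01,
        1.09862286e-02,  1.03625102e-02, -7.04068952e-06]), 'eef_pos': array([272.30986504, 589.50786019, 230.37384298]), 'tool_rot': array([-1.57081349,  0.00191515,  1.13801077]), 'force': array([ 0.4223455 , -0.02117431,  0.22783145]), 'torque': array([-0.0129071 ,  0.03121975, -0.0292897 ]), 'width': 85.42359349024453}
[[ 0.419 -0.001 -0.908]
 [ 0.908 -0.002  0.419]
 [-0.002 -1.    -0.   ]]
[[468.25823353   0.         321.77723986]
 [  0.         468.25823353 229.57362632]
 [  0.           0.           1.        ]] [ 2.04746301 -2.15514365  0.23883565] [  32.4259298   601.19838874 1143.50664341]
```

View pics/top0.png

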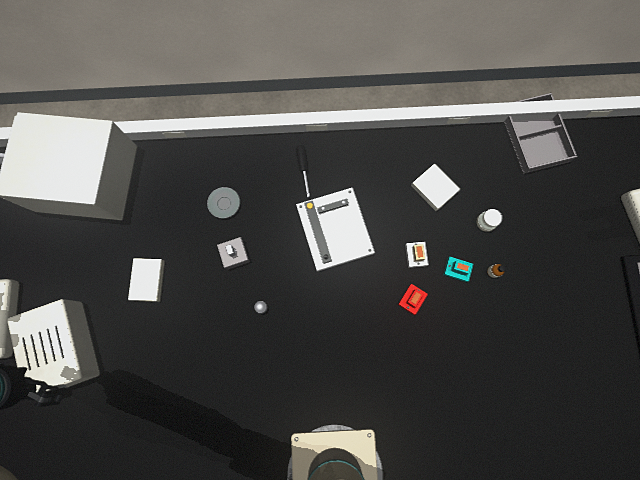

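View pics/side0.png

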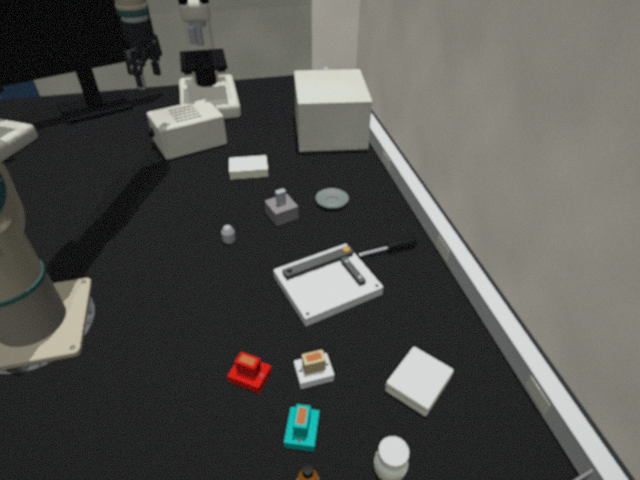

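Top view: jig at (335,228), with its hinge near (310,205) and hole near (326,259). The pin stand is at (232,252) and the true chuck (white base, beige block) at (417,254). The side view agrees.

```bash
cat > m.py <<'E'
from h import *
d=dict(np.load('pics/top0.npz')); im=d['image']
hsv=cv2.cvtColor(im,cv2.COLOR_RGB2HSV)
def rect(box,lo,hi,z,hull=True):
    x0,y0,x1,y1=box; m=cv2.inRange(hsv,lo,hi); k=np.zeros_like(m); k[y0:y1,x0:x1]=m[y0:y1,x0:x1]
    c=cv2.findContours(k,cv2.RETR_EXTERNAL,cv2.CHAIN_APPROX_NONE)[0]; c=max(c,key=cv2.contourArea).reshape(-1,2)
    p=plane(d,c,z)[:,:2]; r=cv2.minAreaRect(p.astype(np.float32)); return np.round(r[0],1),np.round(r[1],1),round(r[2],1)
print('jig',rect((285,180,385,280),(0,0,140),(180,60,255),24))
print('stand',rect((210,230,255,275),(0,0,70),(180,60,255),40))
print('chuckbase',rect((400,235,435,272),(0,0,140),(180,255,255),20))
print('block',rect((400,235,435,272),(0,90,100),(30,255,255),54))
for u,z in (((326,259),38),((310,205),38)): print(plane(d,[u],z))
print(plane(d,[(229,246)],78), plane(d,[(261,307)],46))
E
python3 m.py
```

```text
jig (array([615.4, -33.4]), array([190.8, 161.8]), 14.4)
stand (array([561. , 239.8]), array([65.7, 66.6]), 16.1)
chuckbase (array([ 534.4, -247.9]), array([63.2, 51.1]), 2.3)
block (array([ 534.5, -247.6]), array([29.1, 15.1]), 2.5)
[[529.56096033  -5.62962447  38.        ]]
[[678.32972062  29.58142831  38.        ]]
[[569.19042657 239.98517771  78.        ]] [[413.51579115 165.95914624  46.        ]]
```

Emit:
{"fn": "apply_moves", "kwargs": {"commands": [[[-0.48,-0.1,-1,0,0,0],[-0.48,-0.1,-1,0,0,0],[-0.48,-0.1,-1,0,0,0],[-0.48,-0.1,-1,0,0,0],[-0.48,-0.1,-1,0,0,0],[-0.48,-0.1,-1,0,0,0],[-0.48,-0.1,-1,0,0,0],[-0.48,-0.1,-1,0,0,0]]]}}

```text
clock: 0.77
eef_pos: [479.5, 337.2, 254.1]
tool_rot: [-1.559, 0.007, 1.163]
force: [0.0, 0.7, 0.3]
width: 85.6
```

Emit:
{"fn": "apply_moves", "kwargs": {"commands": [[[-0.48,0,-1,0,0,0],[-0.48,0,-1,0,0,0],[-0.48,0,-1,0,0,0],[0,0,0,0,0,0]]]}}

```text
clock: 1.1
eef_pos: [566.7, 231.4, 253.1]
tool_rot: [-1.566, 0.011, 1.15]
force: [0.5, -1.1, 0.2]
width: 85.4
```

```bash
python3 - <<'E'
from h import *
s=readout.read_state(); print(s['eef_pos'],s['tool_rot'],s['qpos'].round(2),s['clock']); d=cam('wrist','w1.png')
print(ray(d,[0,0])[0]); go([561,240,230])
E
```

```text
[566.72745372 231.35816452 253.12894252] [-1.56565058  0.01106889  1.15018478] [-0.47  0.56  0.06  1.59 -0.03  1.01  0.74] 1.1
[507.67318145 258.59697398 395.98232596]
shift units [0.09 0.57 0.11] turn units None
```

View pics/w1.png

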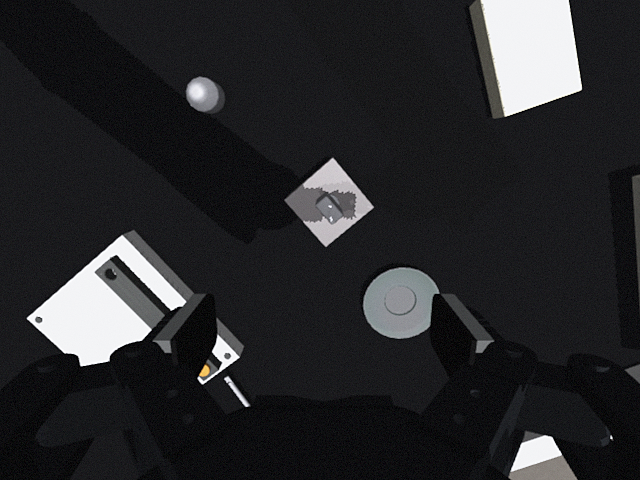

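Wrist view: stand at (329,202) with the pin head near (330,207), in shadow. The jig is at lower left, with its hole at (111,274). I'll zoom in on the head.

```bash
python3 - <<'E'
from h import *
d=dict(np.load('pics/w1.npz')); im=cv2.cvtColor(d['image'],cv2.COLOR_RGB2BGR)
a=cv2.resize(im[150:255,280:385],(588,588),interpolation=cv2.INTER_CUBIC)
a=np.clip(a.astype(float)*1.3,0,255).astype(np.uint8)
cv2.imwrite('pics/c1.png',a)
print(d['mtx'])
# stand corners z=40
p=plane(d,[(333,157),(374,208),(326,247),(284,202)],40); print(p.round(1), p.mean(0))
print(plane(d,[(111,274),(205,371)],38).round(1))
E
```

```text
[[357.14836062   0.         323.06669113]
 [  0.         357.14836062 240.12610453]
 [  0.           0.           1.        ]]
[[519.3 260.   40. ]
 [581.8 277.6  40. ]
 [599.5 216.9  40. ]
 [539.5 197.4  40. ]] [560.01548189 237.98597341  40.        ]
[[534.2  -5.7  38. ]
 [679.1  29.1  38. ]]
```

View pics/c1.png

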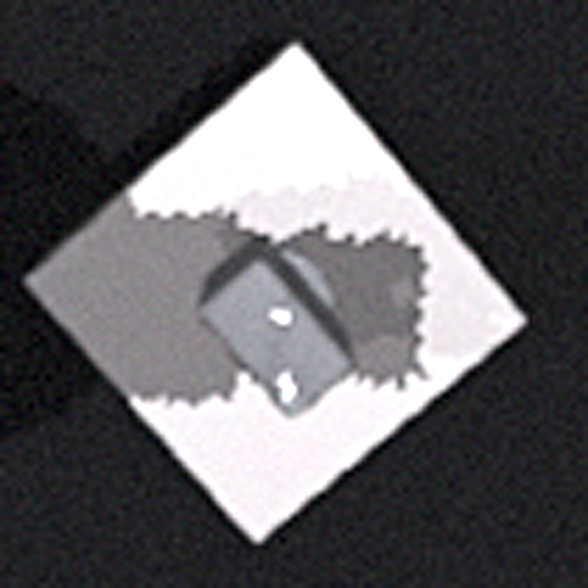

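```bash
cat >> h.py <<'E'
def down(xdir):
    "tool rotation pointing down with jaw axis along yaw xdir (deg), nearest to the present"
    c,s=np.cos(np.radians(xdir)),np.sin(np.radians(xdir)); x=np.array([c,s,0]); y=np.array([0,0,-1.]); return np.c_[x,y,np.cross(x,y)]
E
python3 - <<'E'
from h import *
d=dict(np.load('pics/w1.npz'))
q=np.array([(262,258),(353,365),(293,413),(203,308)])/5.6+[280,150]-0.4
p=plane(d,q,80)[:,:2]; print(p.round(1),p.mean(0)); 
l=(p[1]-p[0]+p[2]-p[3])/2; w=(p[1]-p[2]+p[0]-p[3])/2
a=np.degrees(np.arctan2(*l[::-1])); print(np.linalg.norm(l),np.linalg.norm(w),a,np.degrees(np.arctan2(*w[::-1])))
s=readout.read_state(); go([*p.mean(0),200],down(np.degrees(np.arctan2(*w[::-1]))))
E
```

```text
[[546.1 241.1]
 [567.8 247.5]
 [571.  235.5]
 [549.6 229.3]] [558.63305232 238.33531008]
22.436788052145722 12.352215422214456 16.278229774880227 105.86211301299994
shift units [0.03 1.32 0.14] turn units [-0.14 -7.96 -0.07]
```

Emit:
{"fn": "apply_moves", "kwargs": {"commands": [[[0,0.15,0,0,-1,0],[0,0.15,0,0,-1,0],[0,0.15,0,0,-1,0],[0,0.15,0,0,-1,0],[0,0.15,0,0,-1,0],[0,0.15,0,0,-1,0],[0,0.15,0,0,-1,0],[0,0.15,0,0,-1,0]]]}}

```text
clock: 1.82
eef_pos: [558.1, 240.7, 201.3]
tool_rot: [-1.553, -0.003, 1.887]
force: [-0.1, -0.8, -0.3]
width: 85.1
```

```bash
python3 - <<'E'
from h import *
s=readout.read_state(); print(s['eef_pos'],s['tool_rot']); d=cam('wrist','w2.png')
go([559.5,238.8,130],down(106.2))
im=cv2.cvtColor(d['image'],cv2.COLOR_RGB2BGR)
print(proj(d,[[559.5,238.8,80],[559.5,238.8,40]]))
u,v=proj(d,[[559.5,238.8,80]])[0].astype(int)
print(u,v); cv2.imwrite('pics/c2.png',cv2.resize(im[v-60:v+60,u-60:u+60],(600,600),interpolation=cv2.INTER_CUBIC))
E
```

```text
[558.12889666 240.74858033 201.25734545] [-1.55272156 -0.00319155  1.88725012]
shift units [-0.07  1.75 -0.08] turn units [-0.24  0.44  0.04]
[[319.79994145 237.87424131]
 [320.00958121 227.04559149]]
319 237
```

View pics/c2.png

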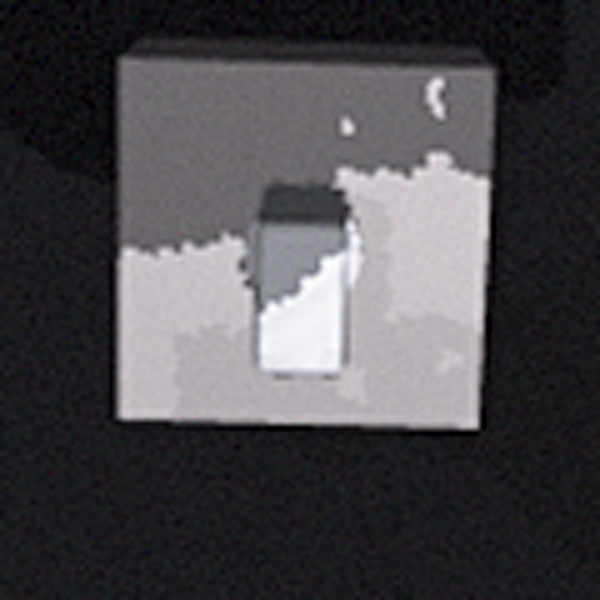

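```bash
python3 - <<'E'
from h import *
d=dict(np.load('pics/w2.npz'))
q=np.array([(260,222),(348,222),(342,374),(258,374)])/5+[259,177]
p=plane(d,q,80)[:,:2]; print(p.round(1),p.mean(0))
go([*p.mean(0),90],down(107.3))
E
```

```text
[[549.4 228.5]
 [545.3 241.2]
 [568.2 247.8]
 [572.2 235.5]] [558.7645402  238.23732615]
shift units [-0.08  2.75 -0.08] turn units [-0.24  0.22  0.04]
```

Emit:
{"fn": "apply_moves", "kwargs": {"commands": [[[-0.04,0.7,-0.04,-0.24,0.22,0],[-0.02,0.7,-0.02,0,0,0],[0,0.7,0,0,0,0],[0,0.65,0,0,0,0],[0,0,0,0,0,0]]]}}

```text
clock: 2.28
eef_pos: [558.3, 244.9, 87.8]
tool_rot: [-1.575, -0.007, 1.867]
force: [-1.7, -0.9, -0.1]
width: 85.1
```

```bash
python3 - <<'E'
from h import *
s=readout.read_state(); print(s['eef_pos'],s['tool_rot']); go([558.9,238.3,50],down(107.0))
E
```

```text
[558.25844662 244.8850327   87.76001636] [-1.57497061 -0.00706917  1.86735109]
shift units [-0.17  0.94  0.04] turn units [ 0.05 -0.    0.08]
```

Emit:
{"fn": "apply_moves", "kwargs": {"commands": [[[-0.17,0.2,0.04,0.05,0,0.08],[0,0.3,0,0,0,0],[0,0.3,0,0,0,0],[0,0.14,0,0,0,0],[0,0,0,0,0,0]]]}}

```text
clock: 2.7
eef_pos: [559.7, 240.0, 50.1]
tool_rot: [-1.574, -0.0, 1.866]
force: [-0.0, 0.7, 0.5]
width: 85.5
```

```bash
python3 - <<'E'
from h import *
s=readout.read_state(); print(s['eef_pos'],s['tool_rot']); go([558.9,238.3,50],down(107.0))
E
```

```text
[559.68314638 239.96725509  50.05826591] [-1.57365783e+00 -4.32774834e-04  1.86590545e+00]
shift units [-0.03  0.    0.03] turn units [ 0.03 -0.02  0.  ]
```

Emit:
{"fn": "apply_moves", "kwargs": {"commands": [[[-0.04,0,0.02,0,0,0],[0,0,0,0,0,0],[0,0,0,0,0,0],[0,0,0,0,0,0]]], "claw": 5}}

```text
clock: 3.03
eef_pos: [560.7, 238.6, 51.8]
tool_rot: [-1.577, -0.001, 1.865]
force: [0.2, -1.3, 0.1]
width: 38.9
```

Emit:
{"fn": "apply_moves", "kwargs": {"commands": [[[0,0,0,0,0,0],[0,0,0,0,0,0],[0,0,0,0,0,0],[0,0,0,0,0,0],[0,0,0,0,0,0],[0,0,0,0,0,0]]]}}

```text
clock: 3.53
eef_pos: [561.6, 238.9, 53.3]
tool_rot: [-1.579, -0.001, 1.865]
force: [0.2, 0.1, -0.1]
width: 12.7
```

Emit:
{"fn": "apply_moves", "kwargs": {"commands": [[[0,-0.3,0,0.05,0,0],[0,-0.5,0,0.05,0,0],[0,-0.5,0,0,0,0],[0,-0.5,0,0,0,0],[0,-0.5,0,0,0,0],[0,0,0,0,0,0]]]}}

```text
clock: 4.03
eef_pos: [561.9, 239.0, 146.6]
tool_rot: [-1.569, -0.002, 1.865]
force: [0.1, 0.5, -0.2]
width: 12.9
```

```bash
python3 - <<'E'
from h import *
s=readout.read_state(); print(s['eef_pos'],s['tool_rot'],s['width']); go([535,-5.5,150],down(104.4))
E
```

```text
[561.86397726 239.00184223 146.59367055] [-1.56940417e+00 -1.52835515e-03  1.86533401e+00] 12.902825591599312
shift units [-5.65 -0.09  2.42] turn units [-0.02  0.5   0.02]
```

Emit:
{"fn": "apply_moves", "kwargs": {"commands": [[[-0.8,0,0.35,0,0.1,0],[-0.8,0,0.35,0,0.1,0],[-0.8,0,0.35,0,0.1,0],[-0.8,0,0.35,0,0.1,0],[-0.7,0,0.3,0,0.1,0],[-0.3,0,0.1,0,0,0],[0,0,0,0,0,0]]]}}

```text
clock: 4.62
eef_pos: [536.3, 54.5, 143.5]
tool_rot: [-1.57, -0.005, 1.826]
force: [-0.1, -0.3, -0.7]
width: 13.2
```

```bash
python3 - <<'E'
from h import *
s=readout.read_state(); print(s['eef_pos'],s['tool_rot'],s['width']); d=cam('wrist','w3.png')
print(proj(d,[[535,-5.5,38],s['eef_pos'],s['eef_pos']-[0,0,47]])); go([535,-5.5,150],down(104.4))
E
```

```text
[536.25258303  54.49196597 143.45311676] [-1.57038711 -0.00525406  1.82620467] 13.219993797763008
[[240.81237649 217.33925856]
 [323.85192182 302.36189602]
 [323.14101629 266.52270801]]
shift units [-1.47 -0.17  0.42] turn units [-0.01  0.06  0.07]
```

View pics/w3.png

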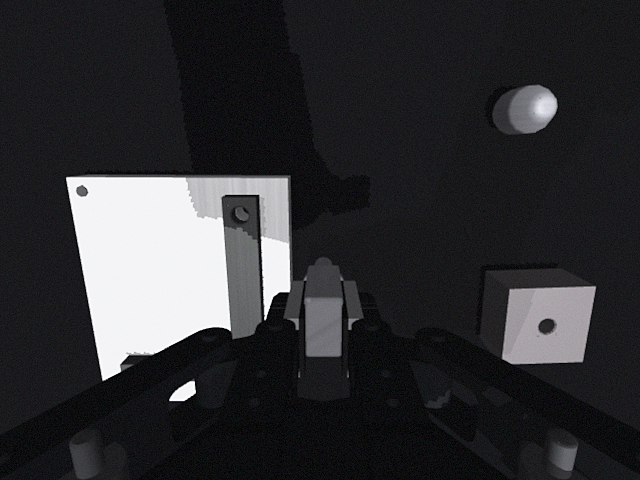

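```bash
python3 - <<'E'
from h import *
d=dict(np.load('pics/w3.npz')); im=cv2.cvtColor(d['image'],cv2.COLOR_RGB2BGR)
im=np.clip(im.astype(float)*1.8,0,255).astype(np.uint8)
f=lambda u,v:cv2.resize(im[v-20:v+20,u-20:u+20],(400,400),interpolation=cv2.INTER_CUBIC)
g=cv2.resize(im[240:300,292:352],(400,400),interpolation=cv2.INTER_CUBIC)
cv2.imwrite('pics/c3.png',np.hstack([f(240,213),f(547,326)]))
print(plane(d,[(240.5,213.5)],38),plane(d,[(547,326)],40))
# plate corners at z=24: near edge
print(plane(d,[(67,178),(290,178)],24))
E
```

```text
[[532.35293538  -6.2494853   38.        ]] [[558.78464324 237.9411418   40.        ]]
[[ 541.66122782 -134.86142931   24.        ]
 [ 501.02781892   20.92878273   24.        ]]
```

View pics/c3.png

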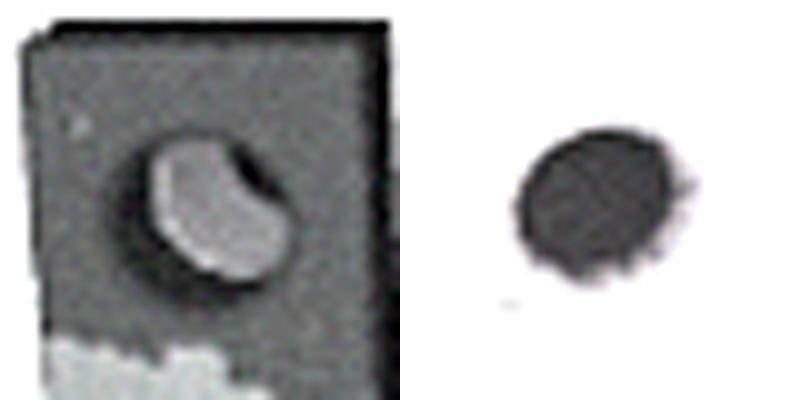

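```bash
python3 - <<'E'
from h import *
d=dict(np.load('pics/w3.npz'))
print(plane(d,[(240,214.9)],38),plane(d,[(547,326.5)],40)); go([536.3,-5.2,120],down(104.4))
E
```

```text
[[533.42517733  -6.39462946  38.        ]] [[559.17749222 238.1153632   40.        ]]
shift units [-1.48  0.58  0.38] turn units [-0.01  0.06  0.07]
```

Emit:
{"fn": "apply_moves", "kwargs": {"commands": [[[-0.6,0.2,0.15,0,0.06,0.05],[-0.6,0.2,0.15,0,0,0],[-0.29,0.2,0.08,0,0,0],[0,0,0,0,0,0]]]}}

```text
clock: 5.0
eef_pos: [538.4, 1.2, 117.6]
tool_rot: [-1.574, -0.006, 1.831]
force: [-0.5, 0.4, -0.5]
width: 13.1
```

```bash
python3 - <<'E'
from h import *
s=readout.read_state(); print(s['eef_pos'],s['tool_rot'],s['width']); go([535.9,-5.6,90],down(104.4))
E
```

```text
[538.39600823   1.17563851 117.62464792] [-1.5744309  -0.00647627  1.83119323] 13.091834084938176
shift units [-0.15  0.69  0.11] turn units [0.04 0.1  0.07]
```

Emit:
{"fn": "apply_moves", "kwargs": {"commands": [[[-0.17,0.3,0.11,0.04,0.1,0.07],[0,0.2,0,0,0,0],[0,0.1,0,0,0,0],[0,0,0,0,0,0]]]}}

```text
clock: 5.33
eef_pos: [537.3, 1.4, 92.1]
tool_rot: [-1.573, -0.005, 1.829]
force: [-0.6, 0.3, -0.4]
width: 12.8
```

```bash
python3 - <<'E'
from h import *
s=readout.read_state(); print(s['eef_pos'],s['tool_rot'],s['width']); go([535.9,-5.6,86],down(104.4)); d=cam('wrist','w4.png')
p=np.array(s['eef_pos'])+[-2.5,-.8,-46.5]; print(p,proj(d,[p,[533.4,-6.4,38]]))
u,v=proj(d,[[533.4,-6.4,38]])[0].astype(int); im=cv2.cvtColor(d['image'],cv2.COLOR_RGB2BGR)
im=np.clip(im.astype(float)*1.8,0,255).astype(np.uint8)
cv2.imwrite('pics/c4.png',cv2.resize(im[v-40:v+40,u-50:u+50],(800,640)[:2] if 0 else (750,600),interpolation=cv2.INTER_CUBIC)); print(u,v)
E
```

```text
[537.26686738   1.39264411  92.09221224] [-1.57322969 -0.00517346  1.82855923] 12.848041547571345
shift units [-0.16  0.15  0.08] turn units [0.03 0.07 0.06]
[534.76686738   0.59264411  45.59221224] [[322.90755076 262.06943075]
 [311.68558976 252.72894213]]
311 252
```

View pics/c4.png

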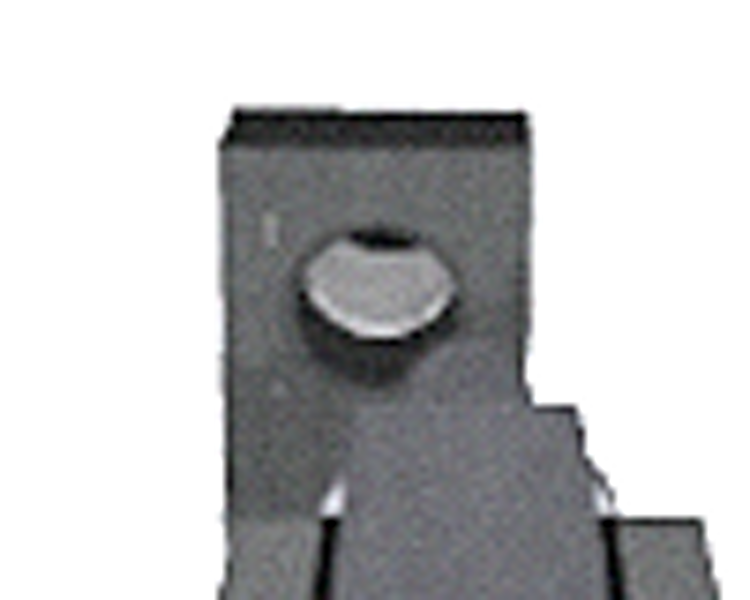

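Image: hole centre at about (311.7,252.3), matching the prediction of (311.7,252.7). The pin is still about 7 mm off in the jaw direction.

Emit:
{"fn": "apply_moves", "kwargs": {"commands": [[[-0.16,0,0.06,0,0.07,0.06],[-0.02,0,0.02,0,0,0],[0,0,0,0,0,0]]]}}

```text
clock: 5.63
eef_pos: [537.4, -3.6, 93.4]
tool_rot: [-1.576, -0.001, 1.826]
force: [-0.3, 0.7, 0.5]
width: 13.2
```

```bash
cat > g.py <<'E'
import sys; from h import *
a=[float(x) for x in sys.argv[1:]]
s=readout.read_state(); print(s['eef_pos'],s['tool_rot'],s['force'],s['width'],s['clock']); go(a[:3],down(a[3]))
E
python3 g.py 535.9 -5.6 86 104.4
```

```text
[537.35473254  -3.644583    93.41702901] [-1.57644775e+00 -6.34884096e-04  1.82630858e+00] [-0.29545756  0.71913927  0.49488889] 13.157198396180975 5.6333
shift units [-0.04  0.19  0.05] turn units [0.06 0.05 0.01]
```

Emit:
{"fn": "apply_moves", "kwargs": {"commands": [[[-0.06,0,0.05,0.06,0.05,0],[-0.02,0.02,0.03,0,0,0],[0,0.02,0,0,0,0]]]}}

```text
clock: 5.88
eef_pos: [535.6, -7.8, 92.9]
tool_rot: [-1.573, -0.0, 1.821]
force: [-0.9, 0.1, -1.9]
width: 13.2
```

```bash
python3 g.py 535.9 -5.6 78 104.4
```

```text
[535.59300848  -7.84663063  92.8657239 ] [-1.57280059e+00 -1.59187011e-04  1.82145200e+00] [-0.89995901  0.12807887 -1.87631509] 13.227425201166751 5.8833
shift units [ 0.05  0.37 -0.02] turn units [ 0.02 -0.01  0.  ]
```

Emit:
{"fn": "apply_moves", "kwargs": {"commands": [[[0.05,0.03,-0.02,0,0,0],[0.0,0.05,0,0,0,0],[0,0.0,0,0,0,0]]]}}

```text
clock: 6.13
eef_pos: [536.0, -5.9, 89.6]
tool_rot: [-1.573, -0.0, 1.82]
force: [1.1, -0.6, -0.5]
width: 13.0
```

```bash
python3 g.py 535.9 -5.6 78 104.4
```

```text
[535.9763216   -5.91858728  89.55212918] [-1.57327178e+00 -6.55788788e-05  1.82046530e+00] [ 1.11524238 -0.63957558 -0.52511381] 12.956038424458276 6.1333
shift units [0.01 0.29 0.  ] turn units [ 0.03 -0.02  0.  ]
```

Well aligned; descending carefully. The mouth should be met at about TCP 85.

Emit:
{"fn": "apply_moves", "kwargs": {"commands": [[[0,0.1,0,0.03,0,0],[0,0.1,0,0,0,0],[0,0.1,0,0,0,0],[0,0.05,0,0,0,0]]]}}

```text
clock: 6.47
eef_pos: [536.2, -5.7, 74.3]
tool_rot: [-1.571, -0.0, 1.821]
force: [0.2, -0.2, -0.2]
width: 12.9
```

```bash
python3 g.py 535.9 -5.6 78 104.4
```

```text
[536.24063483  -5.65408065  74.31817258] [-1.57089275e+00 -1.07104728e-04  1.82079638e+00] [ 0.15429275 -0.15848096 -0.19735686] 12.867606813370253 6.4667
shift units [ 0.   -0.09  0.01] turn units [ 0.   -0.02  0.  ]
```

Emit:
{"fn": "apply_moves", "kwargs": {"commands": [[[0,0.13,0,0,0,0],[0,0.13,0,0,0,0],[0,0.1,0,0,0,0],[0,0.07,0,0,0,0],[0,0.05,0,0,0,0]]]}}

```text
clock: 6.88
eef_pos: [535.7, -5.6, 52.2]
tool_rot: [-1.569, -0.0, 1.821]
force: [0.3, -0.1, 0.2]
width: 13.0
```

```bash
python3 g.py 535.9 -5.6 50 104.4
```

```text
[535.749141    -5.63661789  52.19388192] [-1.56948192e+00 -4.17936894e-04  1.82093624e+00] [ 0.25728499 -0.06422419  0.22241781] 12.953705204059652 6.8833
shift units [-0.    0.05 -0.  ] turn units [-0.02 -0.01  0.  ]
```

Emit:
{"fn": "apply_moves", "kwargs": {"commands": [[[0,0.05,0,0,0,0],[0,0.05,0,0,0,0],[0,0.05,0,0,0,0]]]}}

```text
clock: 7.13
eef_pos: [535.8, -5.6, 51.0]
tool_rot: [-1.57, 0.001, 1.821]
force: [-5.0, -0.8, 20.6]
width: 13.2
```

Emit:
{"fn": "apply_moves", "kwargs": {"commands": [[[0,0,0,0,0,0],[0,0,0,0,0,0],[0,0,0,0,0,0],[0,-0.1,0,0,0,0],[0,-0.3,0,0,0,0],[0,-0.6,0,0,0,0],[0,-0.8,0,0,0,0],[0,-1,0,0,0,0]]], "claw": 60}}

```text
clock: 7.8
eef_pos: [530.6, -5.5, 160.1]
tool_rot: [-1.554, -0.003, 1.821]
force: [0.9, 0.2, -0.2]
width: 59.7
```

```bash
python3 - <<'E'
from h import *
s=readout.read_state(); print(s['eef_pos'],s['tool_rot'],s['width']); d=cam('wrist','w5.png')
im=cv2.cvtColor(d['image'],cv2.COLOR_RGB2BGR)
print(proj(d,[[533.4,-6.4,78.5],[533.4,-6.4,42]])); 
u,v=proj(d,[[533.4,-6.4,60]])[0].astype(int)
cv2.imwrite('pics/w5.png',np.clip(im*1.6,0,255).astype(np.uint8))
go([534.4,-247.8,170],down(92.4))
E
```

```text
[530.56019497  -5.54472348 160.12488438] [-1.5541474  -0.00263601  1.82144985] 59.653403225446965
[[320.80102089 254.6938954 ]
 [320.91629901 241.02895987]]
shift units [-5.87 -0.04  1.53] turn units [-0.04  2.39 -0.01]
```

View pics/w5.png

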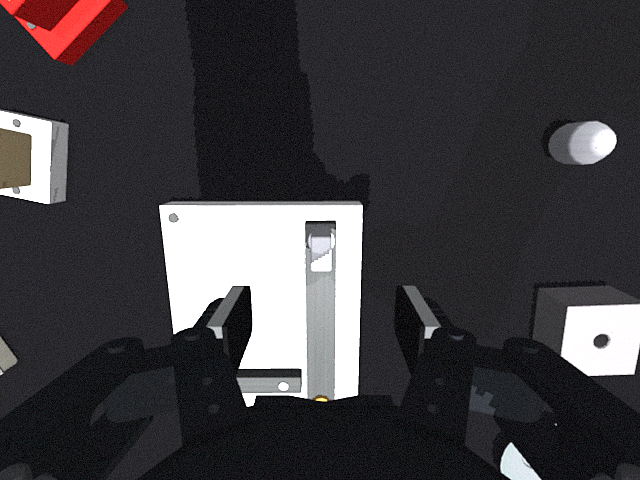

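Image: pin head at (321,253), where a fully home pin should appear (321,254.7), and the stop is square. Next, the chuck.

Emit:
{"fn": "apply_moves", "kwargs": {"commands": [[[-0.8,0,0.2,0,0.4,0],[-0.8,0,0.2,0,0.4,0],[-0.8,0,0.2,0,0.4,0],[-0.8,0,0.2,0,0.4,0],[-0.8,0,0.2,0,0.4,0],[-0.8,0,0.15,0,0.4,0],[-0.5,0,0.1,0,0,0],[0,0,0,0,0,0]]], "claw": 85}}

```text
clock: 8.52
eef_pos: [523.8, -228.9, 173.2]
tool_rot: [-1.584, 0.002, 1.61]
force: [-1.3, -0.3, 0.2]
width: 85.2
```

```bash
python3 g.py 534.4 -247.8 110 92.3; python3 - <<'E'
from h import *
d=cam('wrist','w6.png'); im=cv2.cvtColor(d['image'],cv2.COLOR_RGB2BGR)
u,v=proj(d,[[534.4,-247.8,54]])[0].astype(int); print(u,v, proj(d,[[534.4,-247.8,54]]))
cv2.imwrite('pics/c6.png',cv2.resize(im[v-60:v+60,u-80:u+80],(800,600),interpolation=cv2.INTER_CUBIC))
E
```

```text
[ 523.76952719 -228.86765961  173.24485194] [-1.58395912  0.00184781  1.60961264] [-1.29734604 -0.25475179  0.22360013] 85.21541608833648 8.5167
shift units [-0.48  1.59 -0.23] turn units [ 0.15 -0.02 -0.02]
298 245 [[298.45174518 245.31957311]]
```

View pics/c6.png

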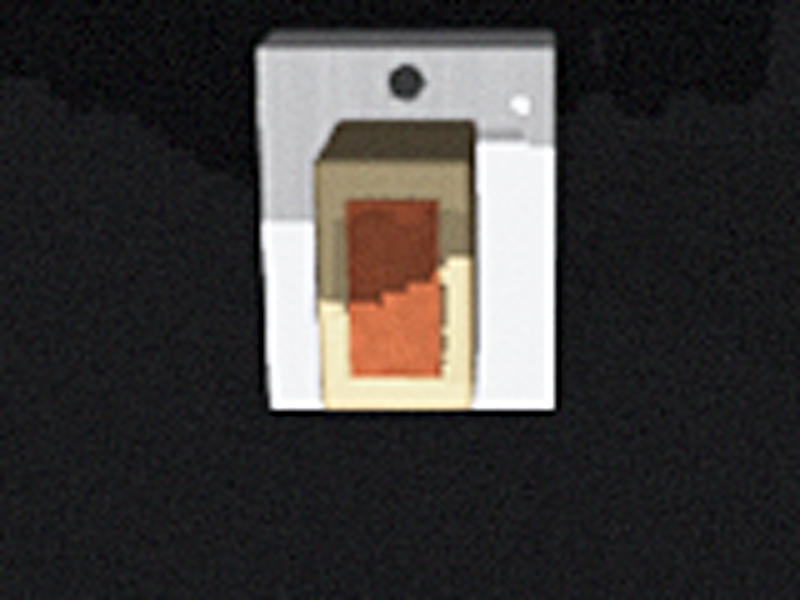

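Crop: beige block top with corners near (317,160), (474,158), (470,408) and (325,408).

```bash
python3 - <<'E'
from h import *
d=dict(np.load('pics/w6.npz'))
q=np.array([(317,160),(474,158),(470,408),(325,408)])/5+[298-80,245-60]
p=plane(d,q,54)[:,:2]; print(p.round(1),p.mean(0).round(1)); l=(p[2]-p[1]+p[3]-p[0])/2; print(np.linalg.norm(l),np.degrees(np.arctan2(l[1],l[0])),np.linalg.norm(p[0]-p[1]))
E
```

```text
[[ 512.9 -261. ]
 [ 511.6 -237.6]
 [ 551.2 -237. ]
 [ 552.1 -259.4]] [ 532.  -248.7]
39.40011864682216 1.5604695743470383 23.412494466620892
```

Emit:
{"fn": "apply_moves", "kwargs": {"commands": [[[-0.25,0.4,-0.12,0.15,0,0],[-0.2,0.4,-0.11,0,0,0],[-0.05,0.4,0,0,0,0],[0,0.3,0,0,0,0],[0,0,0,0,0,0]]]}}

```text
clock: 8.98
eef_pos: [537.6, -240.7, 111.6]
tool_rot: [-1.575, -0.003, 1.617]
force: [-0.4, 1.2, -0.3]
width: 84.8
```

```bash
python3 g.py 534.4 -247.8 70 92.3
```

```text
[ 537.62401247 -240.73104163  111.63306429] [-1.57460053 -0.0033678   1.6167007 ] [-0.38197162  1.16665805 -0.33142073] 84.78662162623533 8.9833
shift units [-0.18  1.04  0.09] turn units [0.04 0.07 0.04]
```

Emit:
{"fn": "apply_moves", "kwargs": {"commands": [[[-0.18,0.3,0.09,0.04,0.05,0.04],[-0.03,0.3,0.02,0,0,0],[-0.01,0.4,0,0,0,0],[0,0.1,0,0,0,0]]]}}

```text
clock: 9.32
eef_pos: [535.9, -246.5, 66.9]
tool_rot: [-1.574, -0.0, 1.618]
force: [-0.3, -0.6, 0.5]
width: 85.4
```

```bash
python3 g.py 534 -248 27 92.1
```

```text
[ 535.88601452 -246.46176128   66.91420788] [-1.57426712e+00 -2.53392868e-04  1.61782097e+00] [-0.29276028 -0.60301037  0.52220615] 85.39481692284508 9.3167
shift units [-0.04  1.    0.05] turn units [0.04 0.12 0.  ]
```

Emit:
{"fn": "apply_moves", "kwargs": {"commands": [[[-0.04,0.2,0.05,0.04,-0.1,0],[0,0.3,0,0,0,0],[0,0.3,0,0,0,0],[0,0.1,0,0,0,0],[0,0,0,0,0,0]]]}}

```text
clock: 9.73
eef_pos: [534.5, -247.4, 28.0]
tool_rot: [-1.571, -0.0, 1.629]
force: [0.5, -0.0, -0.3]
width: 85.0
```

Emit:
{"fn": "apply_moves", "kwargs": {"commands": [[[0,0.02,0,0,0,0],[0,0.01,0,0,0,0],[0,0.01,0,0,0,0],[0,0.01,0,0,0,0],[0,0.01,0,0,0,0],[0,0.01,0,0,0,0],[0,0,0,0,0,0],[0,0,0,0,0,0]]], "claw": 15}}

```text
clock: 10.4
eef_pos: [535.7, -247.9, 26.6]
tool_rot: [-1.574, 0.001, 1.629]
force: [-1.0, 0.2, -1.7]
width: 22.9
```

```bash
python3 g.py 534 -248 27 92.1
```

```text
[ 535.72270432 -247.93034782   26.58019648] [-1.57403793e+00  1.09721059e-03  1.62902859e+00] [-1.00887516  0.23741604 -1.70451371] 22.93815490135574 10.4
shift units [ 0.   -0.01  0.04] turn units [ 0.04  0.25 -0.01]
```

Emit:
{"fn": "apply_moves", "kwargs": {"commands": [[[0,-0.2,0,0.04,0,0],[0,-0.5,0,0,0,0],[0,-0.5,0,0,0,0],[0,-0.3,0,0,0,0],[0,0,0,0,0,0]]]}}

```text
clock: 10.82
eef_pos: [533.3, -246.8, 87.9]
tool_rot: [-1.564, -0.002, 1.629]
force: [-0.2, -0.2, -2.5]
width: 23.1
```

```bash
python3 g.py 619 -38 85 104.5
```

```text
[ 533.33964414 -246.80773923   87.92565693] [-1.56386968 -0.00181302  1.62925115] [-0.16109956 -0.15150792 -2.54807375] 23.092680621451393 10.8167
shift units [ 5.09  0.07 -2.44] turn units [-0.08 -2.23  0.03]
```

Emit:
{"fn": "apply_moves", "kwargs": {"commands": [[[0.65,0,-0.3,-0.08,-0.4,0],[0.65,0,-0.3,0,-0.4,0],[0.65,0,-0.3,0,-0.4,0],[0.65,0,-0.25,0,-0.4,0],[0.65,0,-0.2,0,-0.4,0],[0.65,0,-0.15,0,-0.3,0],[0.4,0,-0.1,0,0,0],[0,0,0,0,0,0]]]}}

```text
clock: 11.48
eef_pos: [569.5, -64.4, 85.4]
tool_rot: [-1.569, -0.0, 1.833]
force: [-0.7, 1.3, -2.9]
width: 23.2
```

```bash
python3 g.py 619 -38 85 104.5
```

```text
[569.48319245 -64.4127542   85.37778589] [-1.56887951e+00 -2.14082987e-04  1.83254899e+00] [-0.67517181  1.27007369 -2.85426108] 23.2275714003512 11.4833
shift units [ 0.32  0.01 -1.37] turn units [-0.02  0.1   0.  ]
```

Emit:
{"fn": "apply_moves", "kwargs": {"commands": [[[0.12,0,-0.5,0,0.1,0],[0.12,0,-0.5,0,0,0],[0.1,0,-0.4,0,0,0],[0,0,-0.05,0,0,0],[0,0,0,0,0,0]]]}}

```text
clock: 11.9
eef_pos: [620.0, -37.6, 82.1]
tool_rot: [-1.56, 0.0, 1.824]
force: [0.4, -1.3, -2.1]
width: 23.0
```

```bash
python3 g.py 619 -38 60 104.5; python3 - <<'E'
from h import *
d=cam('wrist','w7.png'); im=cv2.cvtColor(d['image'],cv2.COLOR_RGB2BGR)
cv2.imwrite('pics/w7.png',np.clip(im*1.5,0,255).astype(np.uint8))
E
```

```text
[620.03920356 -37.5718649   82.05451695] [-1.56025015e+00  3.29560903e-05  1.82390895e+00] [ 0.43337988 -1.25074427 -2.11707291] 22.95864461483455 11.9
shift units [-0.    0.55  0.02] turn units [-0.12  0.   -0.  ]
```

View pics/w7.png

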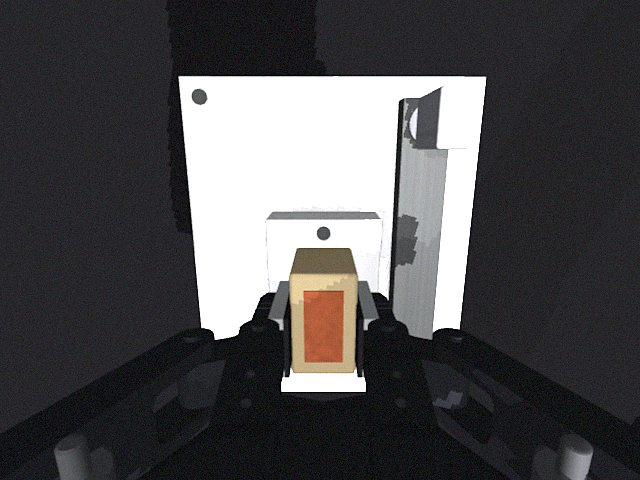

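Image: the chuck is held square to the jig, with its edge parallel to the plate's near edge, and is clear of the swing stop. Pin head at upper right. Lowering now.

Emit:
{"fn": "apply_moves", "kwargs": {"commands": [[[0,0.2,0,-0.12,0,0],[0,0.25,0,0,0,0],[0,0.12,0,0,0,0],[0,0.05,0,0,0,0]]]}}

```text
clock: 12.28
eef_pos: [615.9, -42.8, 55.7]
tool_rot: [-1.566, 0.002, 1.819]
force: [-0.3, 0.9, -1.2]
width: 22.9
```

```bash
python3 g.py 619 -38 51 104.5
```

```text
[615.90474764 -42.7502666   55.65778051] [-1.56617583e+00  1.61210573e-03  1.81881600e+00] [-0.26299757  0.85436257 -1.16654803] 22.94760715751733 12.2833
shift units [ 0.1   0.12 -0.1 ] turn units [-0.05 -0.06 -0.02]
```

Emit:
{"fn": "apply_moves", "kwargs": {"commands": [[[0,0.05,0,-0.05,-0.06,0],[0,0.05,0,0,0,0],[0,0.05,0,0,0,0]]]}}

```text
clock: 12.53
eef_pos: [614.5, -44.2, 50.4]
tool_rot: [-1.568, 0.002, 1.823]
force: [-8.6, 1.1, 30.0]
width: 23.1
```

```bash
python3 g.py 619 -38 51 104.5
```

```text
[614.49388076 -44.17176711  50.44854108] [-1.56822712e+00  1.74112493e-03  1.82273681e+00] [-8.6434805   1.09877094 30.01649954] 23.10915493223906 12.5333
shift units [ 0.12 -0.01 -0.15] turn units [-0.03 -0.01 -0.02]
```

Emit:
{"fn": "apply_moves", "kwargs": {"commands": [[[0,-0.02,0,-0.03,0,0],[0.1,0,-0.05,0,0,0],[0.15,0,-0.1,0,0,0],[0.1,0,-0.1,0,0,0]]]}}

```text
clock: 12.87
eef_pos: [621.3, -28.9, 52.9]
tool_rot: [-1.572, 0.003, 1.82]
force: [-0.3, 0.5, -3.3]
width: 22.8
```

```bash
python3 g.py 629.9 -19.5 51 104.5
```

```text
[621.29216925 -28.89190427  52.92106686] [-1.57241595  0.00313862  1.82017366] [-0.32900302  0.4963063  -3.27949728] 22.824315782986943 12.8667
shift units [ 0.17  0.05 -0.27] turn units [ 0.02 -0.04 -0.04]
```

Emit:
{"fn": "apply_moves", "kwargs": {"commands": [[[0.05,0.03,-0.05,0.02,-0.04,-0.04],[0.06,0.03,-0.06,0,0,0],[0.06,0.02,-0.06,0,0,0]]]}}

```text
clock: 13.12
eef_pos: [626.6, -20.8, 50.6]
tool_rot: [-1.568, 0.002, 1.826]
force: [-6.7, -9.4, 18.8]
width: 22.9
```

```bash
python3 g.py 629.9 -19.5 51 104.5
```

```text
[626.58030639 -20.78154922  50.5768226 ] [-1.56818871  0.00232466  1.82551918] [-6.72177861 -9.3767925  18.76686447] 22.94212890803835 13.1167
shift units [ 0.01 -0.01 -0.09] turn units [-0.03  0.02 -0.03]
```

Emit:
{"fn": "apply_moves", "kwargs": {"commands": [[[0.01,-0.02,-0.05,-0.03,0,-0.03],[0.01,0,-0.05,0,0,0],[0.01,0,-0.05,0,0,0]]]}}

```text
clock: 13.37
eef_pos: [631.6, -19.5, 51.2]
tool_rot: [-1.567, 0.002, 1.825]
force: [-3.7, -2.6, -0.5]
width: 22.9
```

```bash
cat > f.py <<'E'
from h import *
s=readout.read_state(); a=np.radians(14.5); x=np.array([np.cos(a),np.sin(a),0]); y=np.array([-np.sin(a),np.cos(a),0])
print('jig force',(s['force']@x).round(1),(s['force']@y).round(1),s['force'][2].round(1),'tq',s['torque'].round(2),'tool',np.degrees(s['tool_rot']).round(2),'left',((np.array([629.9,-19.5,51])-s['eef_pos'])@np.c_[x,y]).round(1),s['eef_pos'][2].round(1),s['clock'])
E
python3 f.py
```

```text
jig force -4.3 -1.6 -0.5 tq [-0.64  0.8  -0.1 ] tool [-8.9810e+01  1.0000e-01  1.0455e+02] left [-1.6  0.4] 51.2 13.3667
```

Emit:
{"fn": "apply_moves", "kwargs": {"commands": [[[0.03,0.01,-0.04,0,0,0],[0.04,0.01,-0.05,0,0,0]]]}}

```text
clock: 13.53
eef_pos: [631.6, -19.5, 50.8]
tool_rot: [-1.559, 0.005, 1.822]
force: [-7.5, -5.4, 12.7]
width: 23.3
```

```bash
python3 f.py
```

```text
jig force -8.6 -3.4 12.7 tq [-0.91  1.43 -0.09] tool [-89.35   0.26 104.41] left [-1.6  0.4] 50.8 13.5333
```

Emit:
{"fn": "apply_moves", "kwargs": {"commands": [[[0.08,0,-0.05,-0.1,0,0],[0.08,0,-0.05,-0.05,0,-0.03]]]}}

```text
clock: 13.7
eef_pos: [631.4, -19.2, 51.0]
tool_rot: [-1.565, 0.009, 1.819]
force: [-4.8, -7.5, 1.9]
width: 22.9
```

```bash
python3 f.py
```

```text
jig force -6.5 -6.0 1.9 tq [-1.56  0.7  -0.04] tool [-89.66   0.51 104.2 ] left [-1.6  0.1] 51.0 13.7
```

```bash
python3 g.py 629.9 -19.5 51 104.5
```

```text
[631.43374666 -19.17018319  50.9548641 ] [-1.56491327  0.00889748  1.81861007] [-4.76124176 -7.45833825  1.8542458 ] 22.948396261310243 13.7
shift units [ 0.   -0.    0.04] turn units [-0.07 -0.06 -0.1 ]
```

Emit:
{"fn": "apply_moves", "kwargs": {"commands": [[[0.08,0.01,-0.07,-0.07,0,-0.1],[0.08,0.01,-0.07,-0.07,0,-0.1],[0.09,0.01,-0.08,-0.07,0,-0.1]]]}}

```text
clock: 13.95
eef_pos: [631.4, -19.3, 50.7]
tool_rot: [-1.567, -0.006, 1.814]
force: [-7.6, -8.7, 10.4]
width: 23.3
```

```bash
python3 f.py; python3 - <<'E'
from h import *
import time
d=cam('wrist','w8.png'); t=cam('top','top8.png')
im=np.clip(cv2.cvtColor(d['image'],cv2.COLOR_RGB2BGR)*1.5,0,255).astype(np.uint8)
s=cam('side','side8.png'); sm=cv2.cvtColor(s['image'],cv2.COLOR_RGB2BGR)
tm=cv2.cvtColor(t['image'],cv2.COLOR_RGB2BGR)
a=cv2.resize(im[60:400,170:500],(400,412)); b=cv2.resize(sm[230:330,260:400],(400,286),interpolation=cv2.INTER_CUBIC)
b=cv2.copyMakeBorder(b,0,126,0,0,cv2.BORDER_CONSTANT); cv2.imwrite('pics/c8.png',np.hstack([a,b]))
E
python3 f.py
```

```text
jig force -9.6 -6.5 10.4 tq [-2.24  1.44  0.1 ] tool [-89.76  -0.35 103.91] left [-1.5  0.2] 50.7 13.95
jig force -8.9 -5.7 8.7 tq [-1.97  1.32  0.09] tool [-89.77  -0.35 103.92] left [-1.6  0.1] 50.7 14.1
```

View pics/c8.png

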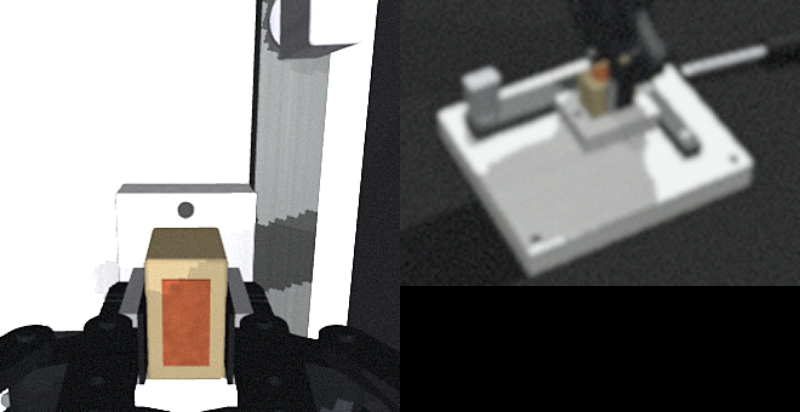

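Image: the chuck lies flush along the hinged stop, up against the end stop, with the pin still home. I'll firm the push a little, mostly towards the hinged stop, then check that it is steady.

Emit:
{"fn": "apply_moves", "kwargs": {"commands": [[[0.1,0,-0.08,-0.05,0,0.05],[0.13,0,-0.08,-0.05,0,0.05],[0.14,0,-0.08,-0.05,0,0.05]]]}}

```text
clock: 14.35
eef_pos: [631.1, -18.4, 51.2]
tool_rot: [-1.563, 0.022, 1.805]
force: [-5.2, -9.8, 8.1]
width: 23.1
```

```bash
python3 f.py; python3 - <<'E'
from h import *
for i in range(4): d=cam('wrist','w9.png')
def line(im,x0,x1,y0,y1,z,axis):
    g=cv2.GaussianBlur(cv2.cvtColor(im,cv2.COLOR_RGB2GRAY),(3,3),0).astype(float)
    pts=[(x,y0+np.abs(np.diff(g[y0:y1,x])).argmax()+.5) for x in range(x0,x1)]
    p=plane(d,pts,z)[:,:2].astype(np.float32); v=cv2.fitLine(p,cv2.DIST_HUBER,0,.01,.01).ravel(); a=np.degrees(np.arctan2(v[1],v[0])); return round(a%180-90,2)
im=d['image']
P=proj(d,[[627.9,-20.2,44]]); print(P)
# rows of plate near edge
g=cv2.cvtColor(im,cv2.COLOR_RGB2GRAY); print(g[::12,330][:30], g[195:240:3,330])
E
python3 f.py
```

```text
jig force -7.5 -8.2 8.1 tq [-2.34  1.14 -0.03] tool [-89.54   1.25 103.41] left [-1.5 -0.8] 51.2 14.35
[[321.67083091 288.32119353]]
[ 26  12 192 189 187 186 200 201 197 191 192 190 190 193 189 190 190 189
  91 199 197  66  64 135 132  77  76  70  74  74] [189 192 192 189 189 188  84  91 131 194 187 199 155 139 203]
jig force -8.0 -8.1 7.5 tq [-2.15  1.12 -0.07] tool [-89.53   1.24 103.43] left [-1.4 -0.9] 51.2 14.55
```

Tool pitch has crept to 1.2° and yaw to 103.4°; levelling these while keeping the push.

Emit:
{"fn": "apply_moves", "kwargs": {"commands": [[[0.08,0.01,-0.08,-0.05,-0.12,-0.15],[0.1,0.01,-0.08,-0.05,-0.08,-0.1],[0.1,0.01,-0.08,-0.05,-0.05,-0.05]]]}}

```text
clock: 14.8
eef_pos: [631.5, -18.8, 51.0]
tool_rot: [-1.558, 0.007, 1.819]
force: [-6.1, -7.8, 10.1]
width: 23.2
```

```bash
python3 f.py;  python3 g.py 629.9 -19.5 51 104.1
```

```text
jig force -7.8 -6.0 10.1 tq [-1.76  1.37 -0.12] tool [-89.28   0.42 104.24] left [-1.7 -0.2] 51.0 14.8
[631.4678543  -18.84879132  50.96065727] [-1.55829349  0.00737425  1.81938588] [-6.08561359 -7.76373543 10.13863657] 23.236906286390155 14.8
shift units [-0.01 -0.    0.04] turn units [-0.14  0.03 -0.08]
```

Emit:
{"fn": "apply_moves", "kwargs": {"commands": [[[0.1,0.01,-0.08,-0.15,-0.03,-0.1],[0.11,0.01,-0.08,-0.12,-0.03,-0.08]]]}}

```text
clock: 14.97
eef_pos: [631.3, -19.0, 50.6]
tool_rot: [-1.57, 0.0, 1.819]
force: [-6.7, -8.7, 8.5]
width: 23.1
```

```bash
python3 f.py;  python3 - <<'E'
from h import *
for i in range(6): d=cam('wrist','w10.png')
g=cv2.GaussianBlur(cv2.cvtColor(d['image'],cv2.COLOR_RGB2GRAY),(3,3),0).astype(float)
def ang(xs,y0,y1,z):
    pts=[(x,y0+np.abs(np.diff(g[y0:y1,x])).argmax()+.5) for x in xs]; p=plane(d,pts,z)[:,:2].astype(np.float32)
    v=cv2.fitLine(p,cv2.DIST_HUBER,0,.01,.01).ravel(); return round(float(np.degrees(np.arctan2(v[1],v[0])))%180-90,2), pts[0],pts[-1]
print('plate',ang(range(230,440),5,60,24)); print('chuck',ang(range(285,360),200,225,44))
s=cam('side','side10.png'); sm=cv2.cvtColor(s['image'],cv2.COLOR_RGB2BGR); im=np.clip(cv2.cvtColor(d['image'],cv2.COLOR_RGB2BGR)*1.5,0,255).astype(np.uint8)
a=cv2.resize(im[0:340,170:500],(400,412)); b=cv2.resize(sm[245:315,290:360],(400,400),interpolation=cv2.INTER_CUBIC)
b=cv2.copyMakeBorder(b,0,12,0,0,cv2.BORDER_CONSTANT); cv2.imwrite('pics/c10.png',np.hstack([a,b]))
E
python3 f.py
```

```text
jig force -8.7 -6.8 8.5 tq [-2.09  1.27 -0.08] tool [-8.9950e+01  2.0000e-02  1.0423e+02] left [-1.5 -0.2] 50.6 14.9667
plate (14.25, (230, np.float64(20.5)), (439, np.float64(16.5)))
chuck (13.93, (285, np.float64(210.5)), (359, np.float64(211.5)))
jig force -8.7 -6.7 7.3 tq [-1.96  1.3  -0.08] tool [-8.9940e+01  3.0000e-02  1.0423e+02] left [-1.5 -0.2] 50.6 15.3167
```

```bash
python3 -c "
from cell import finish_job; print(finish_job())"
```

```text
the job is handed in; nothing more can be done
None
```

The pin is home through the hinged stop and released. The chuck is set flat in the corner, and the arm was still holding it pressed there when I handed in at about 15.3 s. The report gives no verdict.

- **Pin:** it went into the hole with almost no force until the collar met the stop with about 20 N. After release, the wrist view showed its head within 2 px of where a fully home pin should be, and the stop square.
- **Push:** at the end the force reaction was about 9 N against the end stop and 7 N against the hinged stop. There was about 7 N down on the plate, and the readings were steady over the last 0.35 s.
- **Chuck position:** it stayed in place under repeated pushes, within about 1 mm of the expected seated position.
- **Chuck angle:** in the last wrist image the plate edge measured 14.25° and the chuck edge 13.93°. They agree within measuring error, or the hinged stop has taken up its play in the hole.
- **Tilt:** while I firmed the push, the tool tilted 1.2° and its yaw fell to 103.4°. I levelled it again, to under 0.1° of tilt and 104.2° of yaw.
- **Not checked:** I could not view the last close-up because the 12-picture limit was reached, so the final check rests on the force, pose and edge measurements. I did not re-measure the other items on the bench, but no move went near them.

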